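Trip the check fixture and hold the cast lever level over it

TASK

Push the check fixture's red spring plunger right down to its stop to arm the fixture, and let it come back up. Then grip the blue cast lever on its arm at its balance point, lift it and hold it level over the fixture, big hub centred over the round post and small eye over the square rest with about 5 cm of air above both, never letting it touch the fixture. Finish while still holding it there; leave the other things on the table where they are.

Things in the scene. Friction and masses are not known exactly. Their poses are not given: they have to be found in the camera images.
- lever_balance (a point): Balance point of the lever, at mid-height of its blue arm, 29 mm above the table at the start. The arm is a bar 22 mm wide and 22 mm high (18 to 40 mm above the underside) with parallel sides. x runs along the arm from big hub to small eye, y across it (the way to pinch), z up. The hub's axis lies 54 mm towards -x, the eye's 100 mm towards +x.
- lever_hub (a point): Point on the axis of the lever's big hub at the level of its underside; axes as the lever's.
- lever_eye (a point): Point on the axis of the lever's small eye at the level of its underside (the same level as the hub's); axes as the lever's.
- lever: Loose cast lever, 192 mm long, 0.35 to 0.6 kg, lying on the flat undersides of its two end rings: a big bare-steel hub (48 mm outside, 26 mm bore, 46 mm high) and a small bare-steel eye (28 mm outside, 42 mm high), joined by a blue arm. Origin 29 mm straight below lever_balance; axes as there.
- fixture: Check fixture, fixed: dark plate 220 x 85 x 14 mm with a round brass post (20 mm diameter, on a 38 mm steel shoulder) and a square rest (34 mm), both 44 mm high; beside the plate a grey box 60 x 55 x 44 mm with the red plunger. x from post to rest, z up. Origin on the table below where the balance point belongs: post at x -54 mm, rest at x +100, plunger at x +30, y +70.
- post_top (a point): Centre of the top of the fixture's round brass post, 44 mm above the table; axes as the fixture's. The hub belongs above it.
- rest_top (a point): Centre of the top of the fixture's square rest, 44 mm above the table; axes as the fixture's. The eye belongs above it.
- plunger_top (a point): Centre of the top face of the red plunger cap (30 mm diameter, 8 mm thick), 70 mm above the table when up. It is pushed straight down 12 mm to a firm stop; the spring takes about 2 N to start and 8 N at the stop, and brings it back up.
- plunger (a joint): Travel of the plunger in m: 0 up, 0.012 fully down at its stop.
- bush_center (a point): Bystander: centre of a loose brass bush, 36 mm diameter, 30 mm high, standing on the table.
- jar_center (a point): Bystander: centre of a loose yellow jar with black lid, 52 mm diameter, 65 mm high.
- block_center (a point): Bystander: centre of a loose steel setting block 75 x 50 x 25 mm.
- wheel_center (a point): Bystander: centre of a loose copper-coloured double-flanged spool, 68 mm diameter, 58 mm high.
- driver: Bystander: loose screwdriver with orange handle, lying on the table.
- spanner: Bystander: loose steel spanner lying on the table.

How it is judged:
By the outcome, as a careful person would: the job done as asked, in the order asked, and still so for the second after the job is handed in, while the arm keeps its last pose, push and grip.
It also fails if it takes over 56 s, if anything falls off the work surface, if the arm or the gripper's body presses on something with over 40 N, if the wrist force passes 120 N, or if a joint passes its speed limit or range.

ROBOT

A 6-joint arm with a two-finger parallel gripper is mounted at the origin on the work surface. World frame = base frame: x ahead of the robot, y to its left, z up, the work surface at z = 0. Lengths are in m, angles in rad, forces in N, time in s.
With the tool pointing down it reaches from about 0.35 to 0.775 m from the base axis. Payload 5.5 kg.
Tool frame: the origin (TCP) lies midway between the tips of the shut fingers; the grasp point (between the pads) lies 19 mm behind it (r.tcp_to_grasp is the distance from the TCP to the grasp point, in m); z points along the fingers, y is the direction in which the jaws open and shut (so a half turn about z gives the same grasp; the last joint's range is limited). The gripper opens to 85 mm and grips with 20 to 120 N. Pads are 22 mm wide; open, the fingers measure 114 mm over their backs; the gripper's body (76 mm by 85 mm) begins 54 mm behind the grasp point. The pads swing forward as they close: fully open they stand 13 mm farther back than shut.
Start: joints at [0.989, 0.313, 0.046, 1.304, 0, 1.431], TCP at [0.246, 0.52, 0.231] pointing down, gripper open.
Joint ranges: [-2.76, 2.76], [-0.86, 1.69], [-1.03, 1.26], [-2.2, 2.34], [-1.47, 1.5], [-3.14, 3.14]. Speed limits (rad/s): [2.57, 2.57, 3.14, 3.14, 3.14, 3.14].

INTERFACE

Orientations are given as a rotation vector (axis times angle).
In Python, from cell import r, snapshot, get_calibration gives the robot as it stands.
- The arm moves only by the tool servo_tool, never from a script. Its argument "rows" is a list that holds one entry, the list of rows, each a list of 7 numbers: the shift along the world's x, y, z in m, then the turn, a rotation vector about the world's x, y, z in rad, then the opening, from 0 (shut) to 1 (fully open). A call has 1 to 12 rows; each row shifts and turns the commanded pose from where the row before left it; what a row does not reach is not made up. A row lasts 1/10 s, in which the tool goes at most 50 mm and 8.59 degrees, less where a joint would pass 70% of its speed; a pose out of reach is approached as far as the arm can. A call is refused whole if a number of a shift passes 0.05 or a number of a turn 0.15, either way. A call with a gripper value outside its range is refused whole. The fingers move at their own pace and stop on an object; "grip_force" is the grip in N (left out, the last holds). Time passes only in rows, so rows that do not move let the fingers close. It gives the time, the measured TCP pose, the force and the opening at its end, in the units of the state.
- r.state(): the state, without advancing time (a new reading comes with each control period).
- snapshot(name): name is "scene" or "top" or "wrist"; returns the picture (480x640x3 uint8, red, green, blue); there is no depth.
- get_calibration(name): a dict with "K" (3x3 intrinsics, pixels), "D" ([k1, k2, p1, p2, k3] as OpenCV has them; the pictures are not rectified), "world_from_camera" (4x4, takes a point from camera to world coordinates). Camera axes: x right, y up, looking along -z (the intrinsics and any distortion apply to the point x, -y, -z); pixel columns grow to the right and rows downward; lengths in m; the calibration is good to about 2 mm. A picture is of the moment at which its call begins: read the wrist's pose just before it. get_calibration takes no time and is no camera call; for the wrist camera it gives the pose at the moment of the call.
- r.job_done(): hands the job in, once; it reports no verdict.
The state is a dict: "time": time; "joint_positions": joint angles; "joint_vel": joint speeds; "joint_efforts": joint torques, N m; "ee_pos": TCP position; "tool_rot": TCP orientation; "force": force on the tool from outside, world axes, zero at the start; "wrist_torque": the same for the moment, N m; "grip_width": finger opening in m.
Only numpy, scipy, OpenCV 4.12 (cv2) and the standard library are available. Lean on these libraries where they do the work, as an engineer would, in place of code of your own. Each camera call takes 0.05 s, during which the arm holds its last target.

## Working session

There is one attempt and no reset: what is moved stays moved. The work goes in short steps, Python scripts to look and compute and a tool call to move; the robot and the scene stay as the last step left them, time stands still between calls to the robot, and variables do not carry over. Pictures are saved under pics/ and viewed, and the job is handed in when it is done.

Besides the shell and the picture viewer there is one more tool, called after "Call:" by a JSON object that holds its "fn" and its "kwargs". servo_tool: Moves the arm, as the interface text tells. Its arguments: {"type":"object","properties":{"rows":{"type":"array"},"grip_force":{"type":"number"}},"required":["rows"]}

```bash
mkdir -p pics; ls; python3 - <<'E'
from cell import r,snapshot,get_calibration
import cv2,json
print(r.state()); print(r.tcp_to_grasp)
for n in("scene","top"):
    im=snapshot(n); cv2.imwrite(f"pics/{n}1.png",im[:,:,::-1]); c=get_calibration(n); print(n,c)
E
```

```text
pics
{'time': 0.0, 'joint_positions': array([9.89385641e-01, 3.14011393e-01, 4.49657906e-02, 1.30361798e+00,
       7.03375091e-07, 1.43119932e+00]), 'joint_vel': array([-0.00045838, -0.00080313, -0.00044575, -0.00055361, -0.00122099,
        0.00040015]), 'joint_efforts': array([-4.33177929e-04, -4.80631614e+01,  2.98530453e+01,  1.93833903e-02,
       -2.83296185e-04, -5.50607453e-06]), 'ee_pos': array([0.24557392, 0.51934052, 0.23039724]), 'tool_rot': array([-6.88223819e-01, -3.06460481e+00,  2.74357409e-03]), 'force': array([ 0.81226875, -0.10433376,  0.65480409]), 'wrist_torque': array([-0.00765283, -0.00745459, -0.04958252]), 'grip_width': 0.08536928679075456}
0.0187
scene {'K': array([[542.65468782,   0.        , 321.39805783],
       [  0.        , 542.65468782, 234.08891612],
       [  0.        ,   0.        ,   1.        ]]), 'D': array([0.03638469, 0.        , 0.        , 0.        , 0.        ]), 'world_from_camera': array([[-0.83974076, -0.39704055,  0.37039743,  1.05513406],
       [ 0.54272579, -0.59255728,  0.5952517 ,  0.7354053 ],
       [-0.01685737,  0.70088135,  0.71307865,  0.966039  ],
       [ 0.        ,  0.        ,  0.        ,  1.        ]])}
top {'K': array([[492.12360492,   0.        , 312.53439483],
       [  0.        , 492.12360492, 242.34310168],
       [  0.        ,   0.        ,   1.        ]]), 'D': array([-0.13586353,  0.        ,  0.        ,  0.        ,  0.        ]), 'world_from_camera': array([[-0.00856355,  0.98594453, -0.16685336,  0.41534312],
       [-0.99970579, -0.00465457,  0.02380467,  0.00833186],
       [ 0.02269345,  0.16700813,  0.98569432,  1.27280334],
       [ 0.        ,  0.        ,  0.        ,  1.        ]])}
```

View pics/scene1.png

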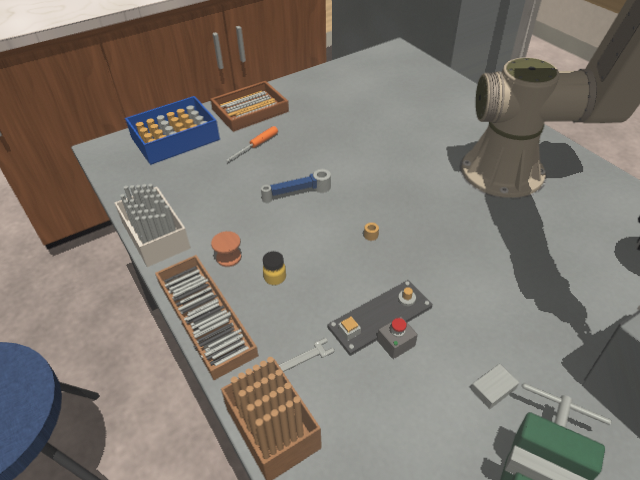

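View pics/top1.png

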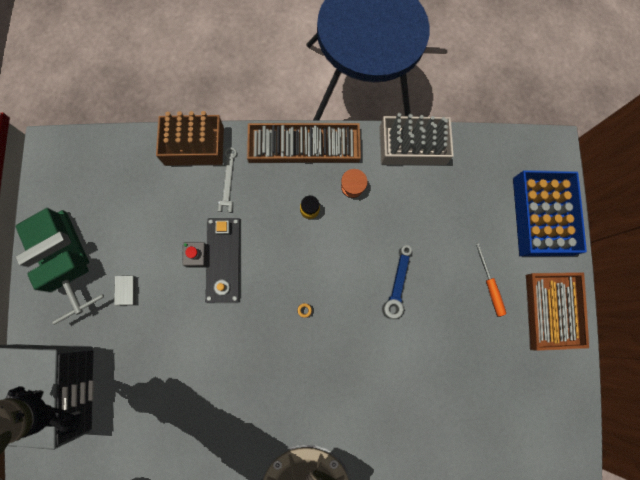

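The top view shows the lever (hub about (394,310), eye (406,250)), the fixture post (221,287), rest (222,227) and plunger (192,254). I'll enlarge crops for exact pixels.

```bash
cat > h.py <<'E'
import numpy as np,cv2
from cell import r,snapshot,get_calibration
def ray(c,uv):
    u=cv2.undistortPoints(np.array([[uv]],float),c["K"],c["D"])[0,0]
    T=c["world_from_camera"]; d=T[:3,:3]@np.array([u[0],-u[1],-1]); return T[:3,3],d
def at(c,uv,z):
    o,d=ray(c,uv); return o+d*(z-o[2])/d[2]
def proj(c,p):
    T=c["world_from_camera"]; q=T[:3,:3].T@(np.array(p,float)-T[:3,3]); q=q*[1,-1,-1]
    return cv2.projectPoints(q.reshape(1,1,3),np.zeros(3),np.zeros(3),c["K"],c["D"])[0][0,0]
def crop(im,x0,y0,w,h,s,fn):
    a=cv2.resize(im[y0:y0+h,x0:x0+w,::-1],None,fx=s,fy=s,interpolation=cv2.INTER_CUBIC)
    for k in range(0,w,10):
        cv2.line(a,(k*s,0),(k*s,6),(255,255,255),1); 
        if k%20==0: cv2.putText(a,str(x0+k),(k*s,16),0,.35,(0,255,255),1)
    for k in range(0,h,10):
        cv2.line(a,(0,k*s),(6,k*s),(255,255,255),1)
        if k%20==0: cv2.putText(a,str(y0+k),(8,k*s+4),0,.35,(0,255,255),1)
    cv2.imwrite(fn,a)
E
python3 - <<'E'
from h import *
t=cv2.imread("pics/top1.png")[:,:,::-1]; s=cv2.imread("pics/scene1.png")[:,:,::-1]
crop(t,175,210,75,100,6,"pics/c1.png");crop(t,370,235,60,90,6,"pics/c2.png")
crop(s,320,275,120,85,6,"pics/c3.png");crop(s,255,160,85,45,8,"pics/c4.png")
E
```

```text
(no output)
```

View pics/c1.png

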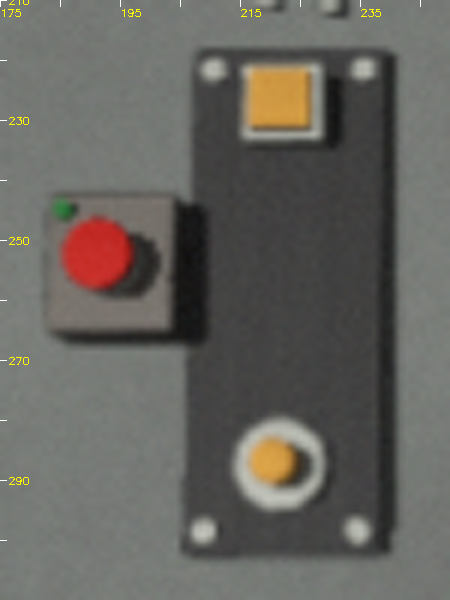

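View pics/c2.png

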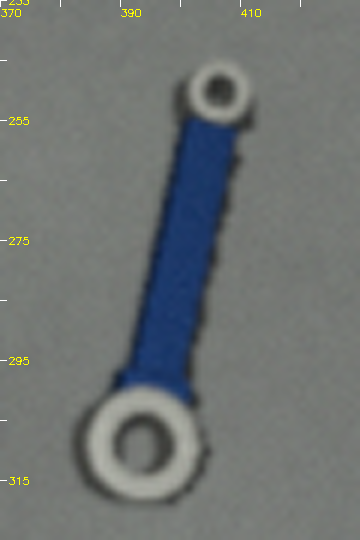

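View pics/c3.png

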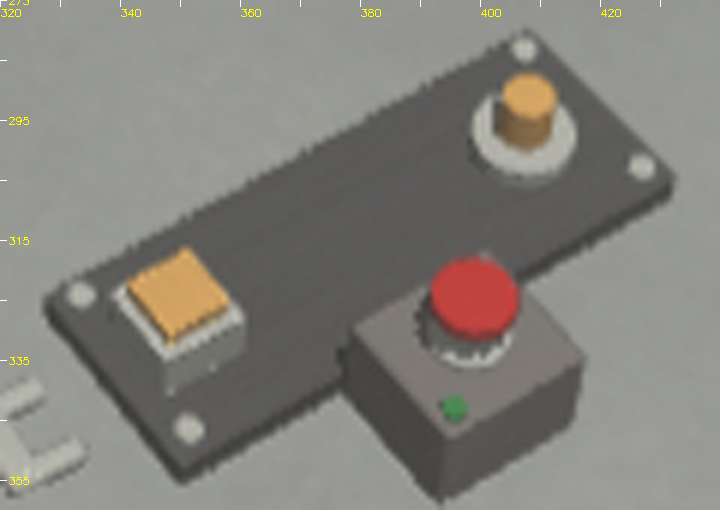

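View pics/c4.png

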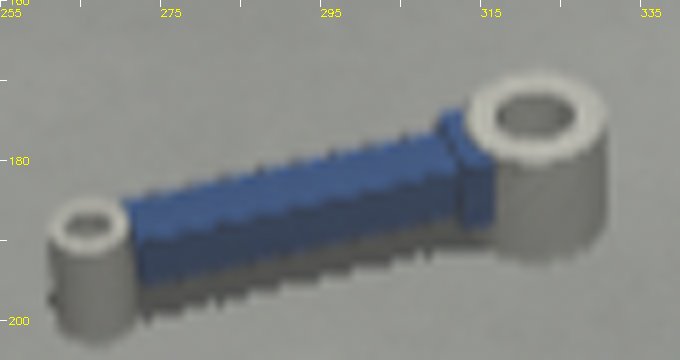

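```bash
python3 - <<'E'
from h import *
ct,cs=get_calibration("top"),get_calibration("scene")
P={}
for n,z,a,b in [("post",.044,(219.8,286.3),(407.7,290.3)),("rest",.044,(220.8,225.7),(349.2,323.7)),("plg",.070,(190.7,251.7),(398.7,324.0)),("hub",.046,(393.5,308.3),(321.5,174.1)),("eye",.042,(406.2,249.7),(265.75,187.75))]:
    p,q=at(ct,a,z),at(cs,b,z); P[n]=(p+q)[:2]/2; print(n,p.round(4),q.round(4))
for a,b,n in(("post","rest","fix"),("hub","eye","lev")):
    d=P[b]-P[a]; L=np.linalg.norm(d); u=d/L; print(n,"L",L,"yaw",np.arctan2(u[1],u[0]),"org",(P[a]+P[b])/2+u*(.054-.077), )
    if n=="fix":
        o=(P[a]+P[b])/2+u*(-.023); v=np.array([-u[1],u[0]]); print("plg pred",o+u*.03+v*.07)
print(r.state()["ee_pos"]); 
from scipy.spatial.transform import Rotation as R
print(R.from_rotvec(r.state()["tool_rot"]).as_matrix().round(3))
for n,uv in (("jar",(310,206)),("bush",(305,310)),("wheel",(355,182)),("drv",(490,280)),("spantip",(226,209))): print(n,at(ct,uv,.04).round(3))
E
```

```text
post [0.513  0.2115 0.044 ] [0.5139 0.2117 0.044 ]
rest [0.6675 0.2122 0.044 ] [0.6685 0.2133 0.044 ]
plg [0.5969 0.2815 0.07  ] [0.598  0.2827 0.07  ]
hub [ 0.455  -0.2221  0.046 ] [ 0.4553 -0.2208  0.046 ]
eye [ 0.6035 -0.2606  0.042 ] [ 0.6038 -0.2594  0.042 ]
fix L 0.154521566007043 yaw 0.00776660665677006 org [0.56772097 0.21198191]
plg pred [0.59717641 0.2822128 ]
lev L 0.15343494781154207 yaw -0.2538827169396408 org [ 0.50713582 -0.23494942]
[0.24560232 0.51940791 0.23051189]
[[-0.904  0.428 -0.001]
 [ 0.428  0.904 -0.001]
 [ 0.    -0.002 -1.   ]]
jar [ 0.719 -0.016  0.04 ]
bush [ 0.453 -0.001  0.04 ]
wheel [ 0.783 -0.134  0.04 ]
drv [ 0.523 -0.478  0.04 ]
spantip [0.712 0.201 0.04 ]
```

Both cameras agree to about 1 mm. The plunger is at (0.597, 0.282), the fixture origin at (0.568, 0.212) with yaw 0.008, and the lever's balance point at (0.507, -0.235) with yaw -0.254. Next I shut the fingers and move above the plunger.

Call:
{"fn": "servo_tool", "kwargs": {"rows": [[[0.0293,-0.0198,0,0,0,0,0],[0.0293,-0.0198,0,0,0,0,0],[0.0293,-0.0198,0,0,0,0,0],[0.0293,-0.0198,0,0,0,0,0],[0.0293,-0.0198,0,0,0,0,0],[0.0293,-0.0198,0,0,0,0,0],[0.0293,-0.0198,-0.01,0,0,0,0],[0.0293,-0.0198,-0.02,0,0,0,0],[0.0293,-0.0198,-0.02,0,0,0,0],[0.0293,-0.0198,-0.02,0,0,0,0],[0.0293,-0.0198,-0.02,0,0,0,0],[0.0293,-0.0198,-0.02,0,0,0,0]]], "grip_force": 40}}

```text
time: 1.3
ee_pos: [0.5982, 0.2812, 0.1199]
tool_rot: [-0.688, -3.064, 0.001]
force: [1.1, 0.7, 0.4]
grip_width: -0.0001
```

Call:
{"fn": "servo_tool", "kwargs": {"rows": [[[0,0,0,0,0,0,0],[0,0,0,0,0,0,0],[0,0,0,0,0,0,0]]]}}

```text
time: 1.6
ee_pos: [0.5969, 0.2828, 0.1217]
tool_rot: [-0.687, -3.065, -0.0]
force: [0.2, -0.4, 0.3]
grip_width: 0.0001
```

Now I go down to about 3 mm above the cap, then press slowly.

Call:
{"fn": "servo_tool", "kwargs": {"rows": [[[0,0,-0.02,0,0,0,0],[0,0,-0.02,0,0,0,0],[0,0,-0.008,0,0,0,0],[0,0,0,0,0,0,0],[0,0,0,0,0,0,0]]]}}

```text
time: 2.1
ee_pos: [0.5975, 0.283, 0.0745]
tool_rot: [0.687, 3.065, 0.001]
force: [0.4, -0.1, 0.3]
grip_width: 0.0001
```

Call:
{"fn": "servo_tool", "kwargs": {"rows": [[[0,0,-0.003,0,0,0,0],[0,0,-0.003,0,0,0,0],[0,0,-0.003,0,0,0,0],[0,0,-0.002,0,0,0,0],[0,0,0,0,0,0,0],[0,0,0,0,0,0,0]]]}}

```text
time: 2.7
ee_pos: [0.5984, 0.2827, 0.0632]
tool_rot: [0.688, 3.064, 0.003]
force: [0.4, 2.0, 4.9]
grip_width: 0.0001
```

Call:
{"fn": "servo_tool", "kwargs": {"rows": [[[0,0,-0.002,0,0,0,0],[0,0,-0.002,0,0,0,0],[0,0,-0.0015,0,0,0,0],[0,0,0,0,0,0,0],[0,0,0,0,0,0,0]]]}}

```text
time: 3.2
ee_pos: [0.5984, 0.2827, 0.0582]
tool_rot: [0.688, 3.063, 0.003]
force: [-0.3, 1.5, 7.4]
grip_width: -0.0005
```

Call:
{"fn": "servo_tool", "kwargs": {"rows": [[[0,0,-0.0015,0,0,0,0],[0,0,0,0,0,0,0],[0,0,0,0,0,0,0]]]}}

```text
time: 3.5
ee_pos: [0.5984, 0.2827, 0.058]
tool_rot: [0.688, 3.063, 0.003]
force: [-2.9, -0.3, 12.4]
grip_width: 0.0001
```

Call:
{"fn": "servo_tool", "kwargs": {"rows": [[[0,0,-0.0015,0,0,0,0],[0,0,0,0,0,0,0],[0,0,0,0,0,0,0]]]}}

```text
time: 3.8
ee_pos: [0.5985, 0.2828, 0.0579]
tool_rot: [0.687, 3.062, 0.004]
force: [-5.3, -0.8, 20.2]
grip_width: 0.0
```

```bash
python3 - <<'E'
from h import *
s=snapshot("scene"); crop(s,350,260,90,90,6,"pics/p1.png")
E
```

```text
(no output)
```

View pics/p1.png

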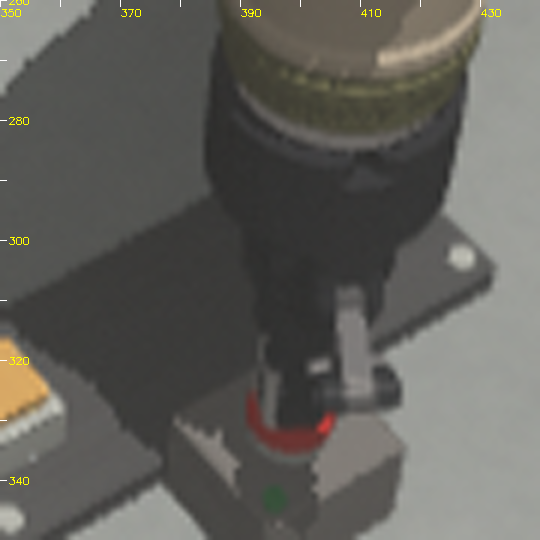

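The tool stopped at z = 0.058 and force rose to 20 N without further travel, so the plunger is at its stop; the picture shows the cap sunk to its collar. I now rise, open the fingers and travel over the lever.

Call:
{"fn": "servo_tool", "kwargs": {"rows": [[[0,0,0.005,0,0,0,0],[0,0,0.005,0,0,0,0],[0,0,0.005,0,0,0,0],[0,0,0.01,0,0,0,0],[0,0,0.02,0,0,0,0],[0,0,0.03,0,0,0,0],[0,0,0.03,0,0,0,0],[0,0,0.03,0,0,0,0],[0,0,0.02,0,0,0,0]]]}}

```text
time: 4.75
ee_pos: [0.5973, 0.2818, 0.2107]
tool_rot: [0.689, 3.065, -0.001]
force: [-0.5, 0.7, -0.1]
grip_width: 0.0002
```

```bash
python3 - <<'E'
from h import *
s=snapshot("scene"); crop(s,350,260,90,90,6,"pics/p2.png");print(r.state()["ee_pos"])
E
```

```text
[0.59849553 0.2822667  0.21397444]
```

View pics/p2.png

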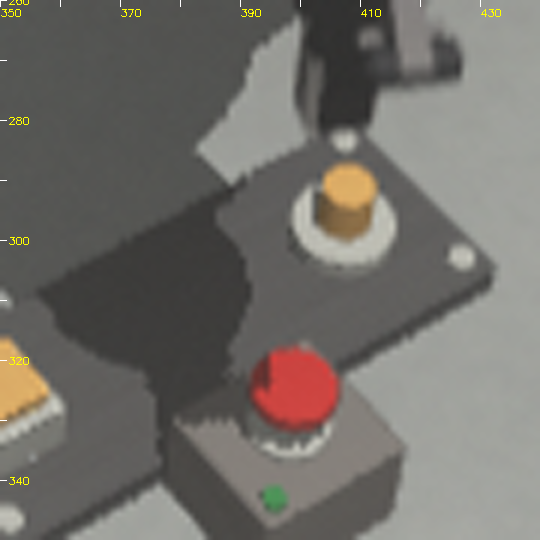

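The red cap is back up at about (399,324), where it started. Now I travel to above the lever.

Call:
{"fn": "servo_tool", "kwargs": {"rows": [[[-0.0057,-0.0323,0,0,0,0.012,1],[-0.0057,-0.0323,0,0,0,0.012,1],[-0.0057,-0.0323,0,0,0,0.012,1],[-0.0057,-0.0323,0,0,0,0.012,1],[-0.0057,-0.0323,0,0,0,0.012,1],[-0.0057,-0.0323,0,0,0,0.012,1],[-0.0057,-0.0323,0,0,0,0.012,1],[-0.0057,-0.0323,0,0,0,0.012,1]]]}}

```text
time: 5.6
ee_pos: [0.5504, 0.0224, 0.2078]
tool_rot: [-0.539, -3.092, 0.001]
force: [0.9, 0.1, -0.1]
grip_width: 0.0856
```

Call:
{"fn": "servo_tool", "kwargs": {"rows": [[[-0.0057,-0.0323,0,0,0,0.012,1],[-0.0057,-0.0323,0,0,0,0.012,1],[-0.0057,-0.0323,0,0,0,0.012,1],[-0.0057,-0.0323,0,0,0,0.012,1],[-0.0057,-0.0323,0,0,0,0.012,1],[-0.0057,-0.0323,0,0,0,0.012,1],[-0.0057,-0.0323,0,0,0,0.012,1],[-0.0057,-0.0323,0,0,0,0.012,1],[0,0,0,0,0,0,1],[0,0,0,0,0,0,1],[0,0,0,0,0,0,1]]]}}

```text
time: 6.7
ee_pos: [0.5058, -0.2337, 0.2083]
tool_rot: [-0.391, -3.116, -0.002]
force: [-0.0, 0.0, 0.2]
grip_width: 0.0853
```

```bash
python3 - <<'E'
from h import *
from scipy.spatial.transform import Rotation as R
c=get_calibration("wrist");st=r.state();s=snapshot("wrist"); cv2.imwrite("pics/w1.png",s[:,:,::-1])
np.save("w1.npy",c["world_from_camera"]);print(st["ee_pos"]);M=R.from_rotvec(st["tool_rot"]).as_matrix();print(M.round(3),np.degrees(np.arctan2(M[1,1],M[0,1])), st["grip_width"])
for p in [(.455,-.2215,.046),(.6037,-.26,.042),(.507,-.235,.04)]: print(proj(c,p).round(1))
E
```

```text
[ 0.50578442 -0.23367892  0.20825797]
[[-0.969  0.247 -0.001]
 [ 0.247  0.969  0.001]
 [ 0.002  0.001 -1.   ]] 75.70753072607178 0.08533519596772655
[314.5 159.5]
[314.3 313.6]
[314.4 217.6]
```

View pics/w1.png

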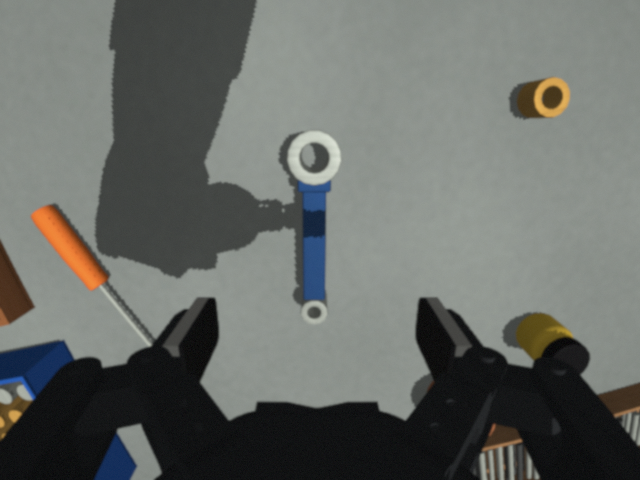

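The wrist view shows the hub at (314,157) and the eye at (314,312). The prediction was (314.5,159.5) and (314.3,313.6), so the tool is aligned with the arm to within about 2 mm. I go down to TCP z of about 0.010.

Call:
{"fn": "servo_tool", "kwargs": {"rows": [[[0,-0.0006,-0.03,0,0,0,1],[0,0,-0.03,0,0,0,1],[0,0,-0.03,0,0,0,1],[0,0,-0.03,0,0,0,1],[0,0,-0.03,0,0,0,1],[0,0,-0.02,0,0,0,1],[0,0,-0.015,0,0,0,1],[0,0,-0.0135,0,0,0,1],[0,0,0,0,0,0,1],[0,0,0,0,0,0,1],[0,0,0,0,0,0,1]]]}}

```text
time: 7.85
ee_pos: [0.5071, -0.235, 0.0113]
tool_rot: [0.39, 3.116, -0.001]
force: [0.5, -0.0, -0.2]
grip_width: 0.0855
```

```bash
python3 - <<'E'
from h import *
s=snapshot("wrist"); cv2.imwrite("pics/w2.png",s[:,:,::-1]);print(r.state()["ee_pos"])
E
```

```text
[ 0.50708874 -0.23525985  0.01136826]
```

View pics/w2.png

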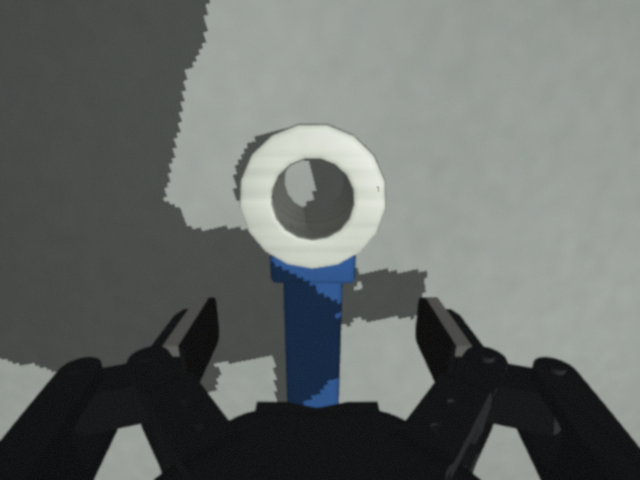

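```bash
python3 - <<'E'
from h import *
from scipy.spatial.transform import Rotation as R
c=get_calibration("wrist"); p=at(c,(313,196),.046); st=r.state()
M=R.from_rotvec(st["tool_rot"]).as_matrix(); print(p, M.T@(p-st["ee_pos"]))
E
```

```text
[ 0.4520594 -0.2213087  0.046    ] [ 5.67124565e-02 -6.77866216e-05 -3.47262674e-02]
```

The wrist view puts the hub 56.7 mm ahead of the TCP, while the other cameras give about 53.7 mm and 54 is wanted. I split the difference with a 1.2 mm shift, then grip.

Call:
{"fn": "servo_tool", "kwargs": {"rows": [[[-0.0012,0.0003,-0.001,0,0,0,1],[0,0,0,0,0,0,0],[0,0,0,0,0,0,0],[0,0,0,0,0,0,0],[0,0,0,0,0,0,0],[0,0,0,0,0,0,0],[0,0,0,0,0,0,0],[0,0,0,0,0,0,0]]], "grip_force": 70}}

```text
time: 8.7
ee_pos: [0.5052, -0.2352, 0.0096]
tool_rot: [0.392, 3.117, -0.001]
force: [-1.2, -0.7, 3.9]
grip_width: 0.021
```

Call:
{"fn": "servo_tool", "kwargs": {"rows": [[[0,0,0.01,0,0,0,0],[0,0,0.01,0,0,0,0],[0,0,0.01,0,0,0,0],[0,0,0.01,0,0,0,0],[0,0,0,0,0,0,0],[0,0,0,0,0,0,0],[0,0,0,0,0,0,0]]]}}

```text
time: 9.4
ee_pos: [0.5048, -0.2346, 0.049]
tool_rot: [-0.391, -3.117, -0.001]
force: [-0.3, -0.3, -4.3]
grip_width: 0.0209
```

```bash
python3 - <<'E'
from h import *
s=snapshot("wrist"); cv2.imwrite("pics/w3.png",s[:,:,::-1]);st=r.state();print(st["ee_pos"],st["tool_rot"],st["force"],st["wrist_torque"],st["grip_width"])
s=snapshot("scene");crop(s,225,90,150,120,5,"pics/s3.png")
E
```

```text
[ 0.50464981 -0.23458616  0.04882744] [-3.91227030e-01 -3.11622711e+00 -8.94927550e-04] [-0.99650663 -1.03723903 -4.25657245] [-0.00206882 -0.0205325  -0.00755642] 0.02112681197124084
```

View pics/w3.png

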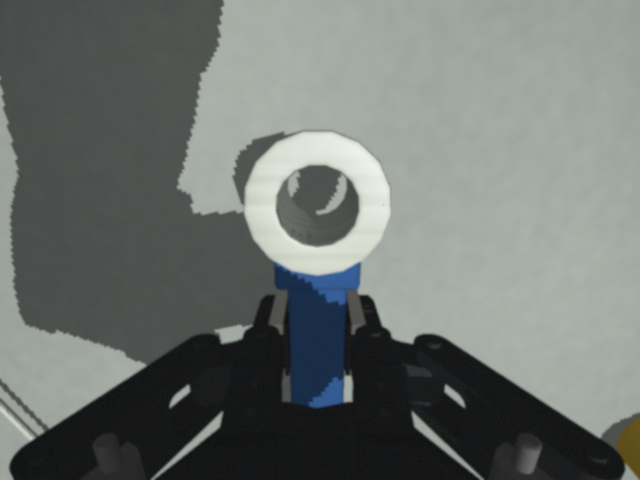

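View pics/s3.png

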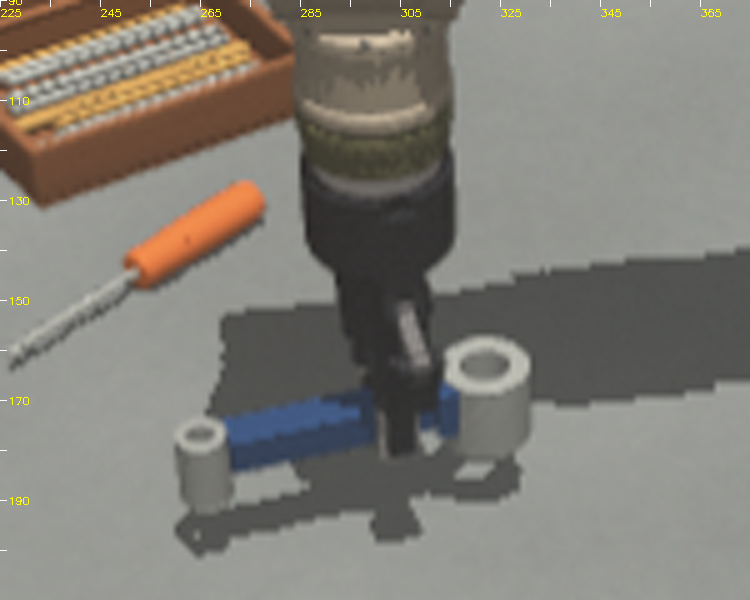

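The lever is gripped (width 21 mm), lifted by 39 mm and looks level, and the force reading of 4.3 N is the weight. I raise it and carry it over the fixture at height.

Call:
{"fn": "servo_tool", "kwargs": {"rows": [[[0,0,0.01,0,0,0,0],[0,0,0.02,0,0,0,0],[0,0,0.02,0,0,0,0],[0,0,0.02,0,0,0,0],[0,0,0.02,0,0,0,0],[0,0,0.02,0,0,0,0],[0,0,0.01,0,0,0,0],[0.0015,0.01,0,0,0,0.006,0],[0.0028,0.02,0,0,0,0.012,0],[0.0037,0.027,0,0,0,0.016,0],[0.0037,0.027,0,0,0,0.016,0],[0.0037,0.027,0,0,0,0.016,0]]]}}

```text
time: 10.7
ee_pos: [0.5196, -0.1219, 0.168]
tool_rot: [-0.287, -3.126, -0.002]
force: [0.5, 0.6, -3.6]
grip_width: 0.0209
```

Call:
{"fn": "servo_tool", "kwargs": {"rows": [[[0.0037,0.027,0,0,0,0.016,0],[0.0037,0.027,0,0,0,0.016,0],[0.0037,0.027,0,0,0,0.016,0],[0.0037,0.027,0,0,0,0.016,0],[0.0037,0.027,0,0,0,0.016,0],[0.0037,0.027,0,0,0,0.016,0],[0.0037,0.027,0,0,0,0.016,0],[0.0037,0.027,0,0,0,0.016,0],[0.0037,0.027,0,0,0,0.016,0],[0.0037,0.027,0,0,0,0.016,0],[0.0028,0.02,0,0,0,0.012,0],[0.0028,0.02,0,0,0,0.012,0]]]}}

```text
time: 11.9
ee_pos: [0.5618, 0.1878, 0.1678]
tool_rot: [0.003, -3.139, 0.0]
force: [0.4, -0.5, -3.1]
grip_width: 0.0208
```

Call:
{"fn": "servo_tool", "kwargs": {"rows": [[[0.0028,0.02,0,0,0,0.008,0],[0.0014,0.007,0,0,0,0.004,0],[0,0,0,0,0,0,0],[0,0,0,0,0,0,0],[0,0,0,0,0,0,0]]]}}

```text
time: 12.4
ee_pos: [0.567, 0.2123, 0.169]
tool_rot: [0.018, -3.141, 0.001]
force: [0.5, -1.3, -4.4]
grip_width: 0.0208
```

```bash
python3 - <<'E'
from h import *
from scipy.spatial.transform import Rotation as R
st=r.state();print(st["ee_pos"],st["force"],st["wrist_torque"],st["grip_width"])
M=R.from_rotvec(st["tool_rot"]).as_matrix();print(M.round(4),np.arctan2(M[1,1],M[0,1])-np.pi/2)
s=snapshot("wrist"); cv2.imwrite("pics/w4.png",s[:,:,::-1])
s=snapshot("scene");crop(s,310,190,130,100,6,"pics/s4.png")
s=snapshot("top");crop(s,170,200,100,100,6,"pics/t4.png")
E
```

```text
[0.5669614  0.21226754 0.16903489] [ 0.51924738 -1.33436509 -4.41136135] [-0.06695798 -0.01386121  0.03770281] 0.02080121542505283
[[-9.999e-01 -1.120e-02 -7.000e-04]
 [-1.120e-02  9.999e-01 -4.000e-04]
 [ 7.000e-04 -4.000e-04 -1.000e+00]] 0.01124150575516314
```

View pics/w4.png

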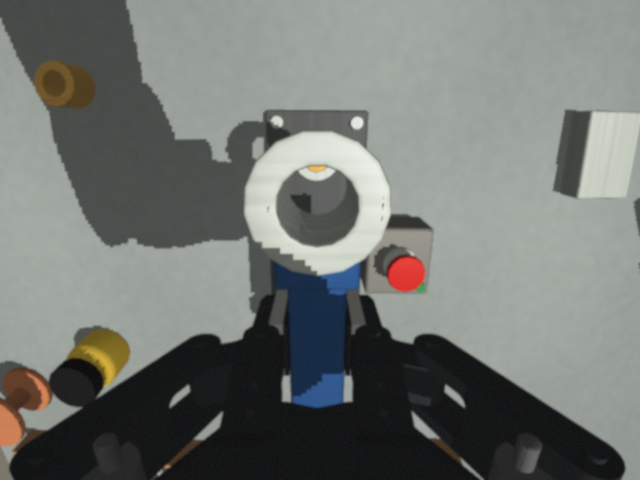

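View pics/s4.png

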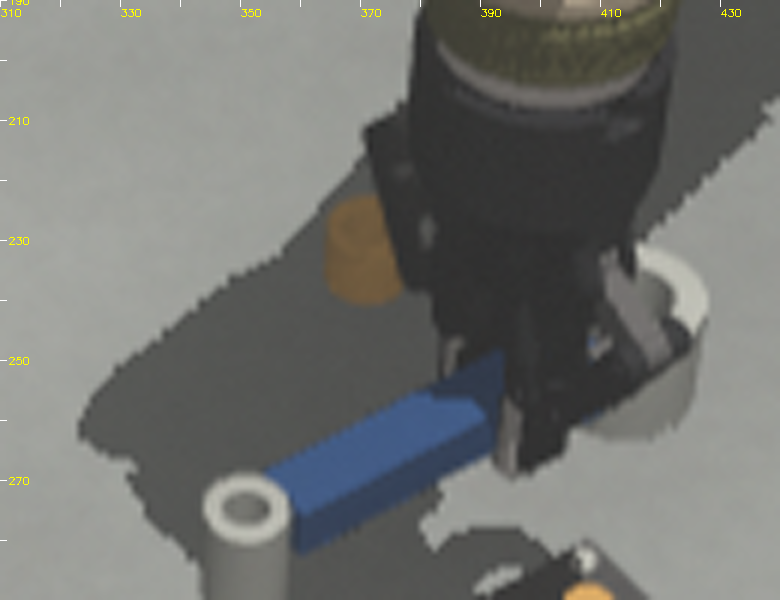

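View pics/t4.png

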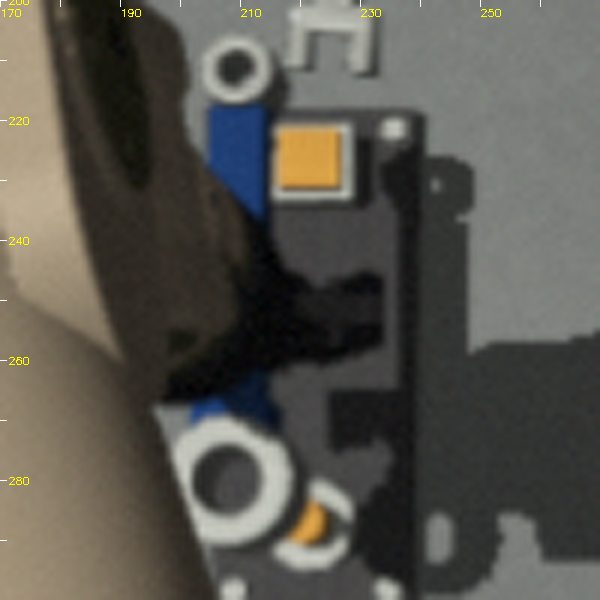

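The lever is over the fixture at height, so I lower it to about 5 cm above the post.

Call:
{"fn": "servo_tool", "kwargs": {"rows": [[[0,0,-0.01,0,0,0,0],[0,0,-0.01,0,0,0,0],[0,0,-0.01,0,0,0,0],[0,0,-0.01,0,0,0,0],[0,0,-0.01,0,0,0,0],[0,0,-0.01,0,0,0,0],[0,0,-0.005,0,0,0,0],[0,0,0,0,0,0,0],[0,0,0,0,0,0,0],[0,0,0,0,0,0,0]]]}}

```text
time: 13.55
ee_pos: [0.5678, 0.2133, 0.105]
tool_rot: [-0.019, 3.14, 0.001]
force: [-0.2, -0.3, -4.1]
grip_width: 0.0209
```

```bash
python3 - <<'E'
from h import *
from scipy.spatial.transform import Rotation as R
st=r.state();print(st["ee_pos"],st["force"],st["wrist_torque"],st["grip_width"])
M=R.from_rotvec(st["tool_rot"]).as_matrix();print(M.round(4),np.arctan2(M[1,1],M[0,1])-np.pi/2)
s=snapshot("wrist"); cv2.imwrite("pics/w5.png",s[:,:,::-1]);cv2.imwrite("pics/w5c.png",cv2.resize(s[110:300,220:420,::-1],None,fx=4,fy=4,interpolation=2)[:600])
s=snapshot("scene");crop(s,330,220,110,100,6,"pics/s5.png")
s=snapshot("top");crop(s,170,200,100,100,6,"pics/t5.png")
E
```

```text
[0.56779037 0.21326695 0.104974  ] [-0.160427  -0.2954861 -4.0682015] [-0.04136286 -0.04438813  0.00101761] 0.020916881052410123
[[-9.999e-01 -1.230e-02  1.200e-03]
 [-1.230e-02  9.999e-01  4.000e-04]
 [-1.200e-03  4.000e-04 -1.000e+00]] 0.01229605711584103
```

View pics/w5.png

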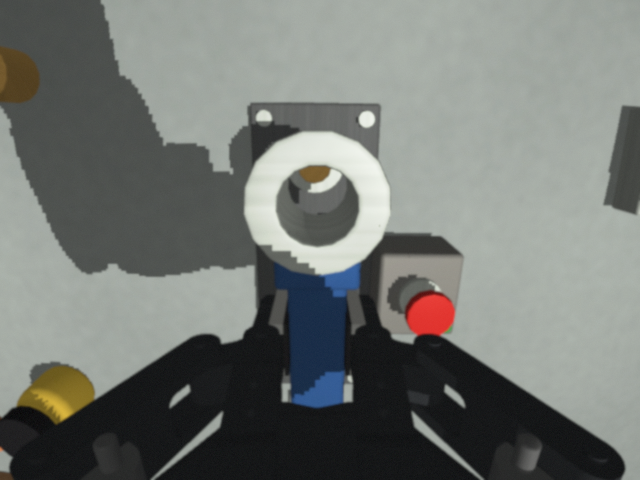

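View pics/s5.png

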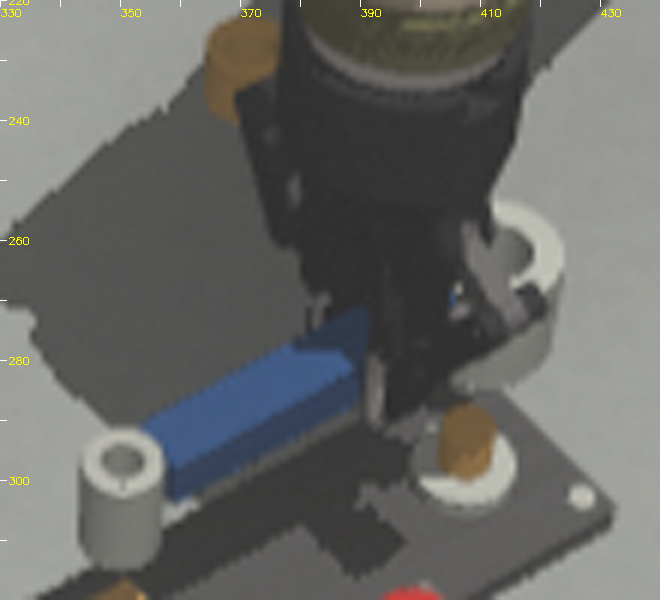

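View pics/t5.png

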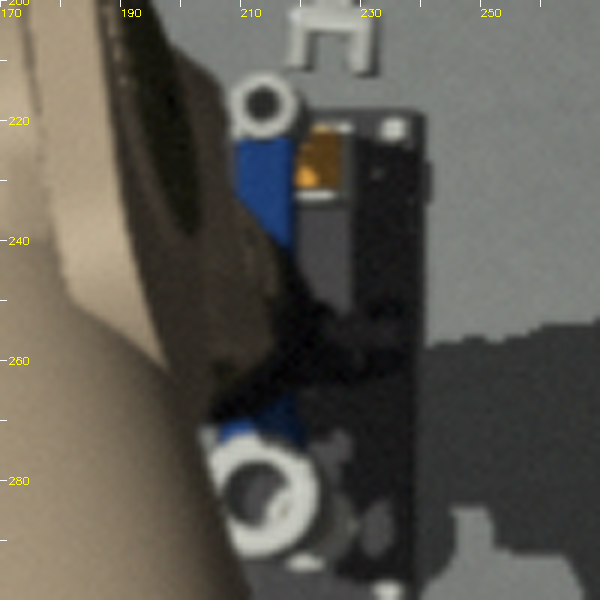

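```bash
python3 - <<'E'
from h import *
ct,cs=get_calibration("top"),get_calibration("scene")
def tri(a,b):
    o1,d1=ray(ct,a);o2,d2=ray(cs,b);A=np.c_[d1,-d2];s=np.linalg.lstsq(A,o2-o1,rcond=None)[0]
    return (o1+s[0]*d1+o2+s[1]*d2)/2
H=((213.3,281.7),(411.3,262.2));E=((213.3,216.8),(350.2,296.2))
for n,(a,b),z in(("hub",H,.1414),("eye",E,.1374)): print(n,at(ct,a,z).round(4),at(cs,b,z).round(4),"tri",tri(a,b).round(4))
cw=get_calibration("wrist"); print("wrist hub",at(cw,(317,202.5),.1414))
print("wrist plunger",at(cw,(430,313),.07))
E
```

```text
hub [0.5159 0.2106 0.1414] [0.5192 0.2149 0.1414] tri [0.5162 0.2116 0.1365]
eye [0.6699 0.2151 0.1374] [0.6696 0.2151 0.1374] tri [0.6698 0.2151 0.1376]
wrist hub [0.51292397 0.21391919 0.1414    ]
wrist plunger [0.59290482 0.28147974 0.07      ]
```

View pics/w5c.png

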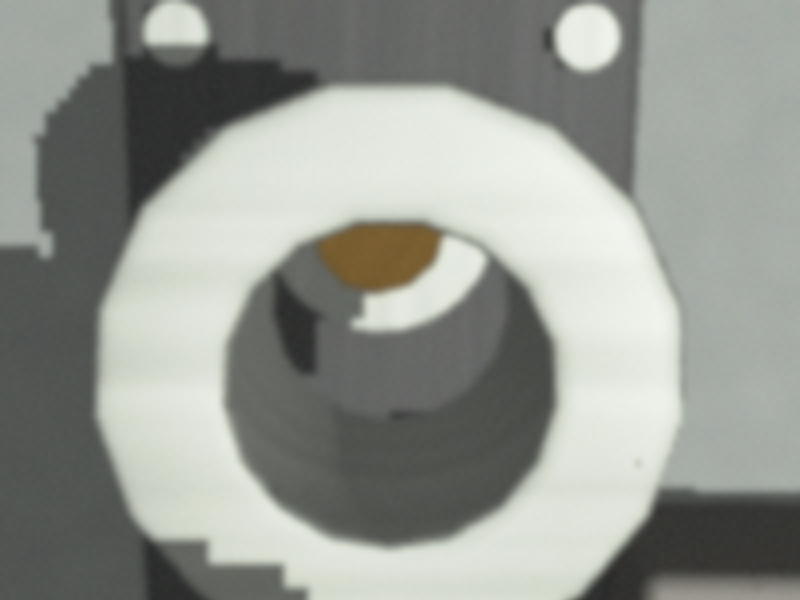

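```bash
python3 - <<'E'
from h import *
s=snapshot("top");crop(s,200,205,55,60,10,"pics/t6a.png");crop(s,195,262,60,50,12,"pics/t6b.png")
cw=get_calibration("wrist"); print("wrist post xy",at(cw,(314.5,182.5),.044)+[.010,0,0], "screws", at(cw,(220+176/4,110+30/4),.014),at(cw,(220+588/4,110+38/4),.014))
ct,cs=get_calibration("top"),get_calibration("scene")
# bolts in c1 / c3
for a,b in [((212,69),(82,294)),((364,69),(189,429)),((203,530),(525,48)),((357,530),(642,166))]:
    pa=(175+a[0]/6-.5,210+a[1]/6-.5)
    print(at(ct,pa,.014).round(4))
for b in [(82,294),(189,429),(525,48),(642,166)]: print("s",at(cs,(320+b[0]/6-.5,275+b[1]/6-.5),.014).round(4))
E
```

```text
wrist post xy [0.53107525 0.21259006 0.044     ] screws [0.48359956 0.17929406 0.014     ] [0.48404566 0.24606915 0.014     ]
[0.6864 0.2464 0.014 ]
[0.686  0.1798 0.014 ]
[0.4859 0.2454 0.014 ]
[0.4858 0.1795 0.014 ]
s [0.6838 0.1772 0.014 ]
s [0.6842 0.2433 0.014 ]
s [0.4834 0.1764 0.014 ]
s [0.4833 0.2427 0.014 ]
```

View pics/t6a.png

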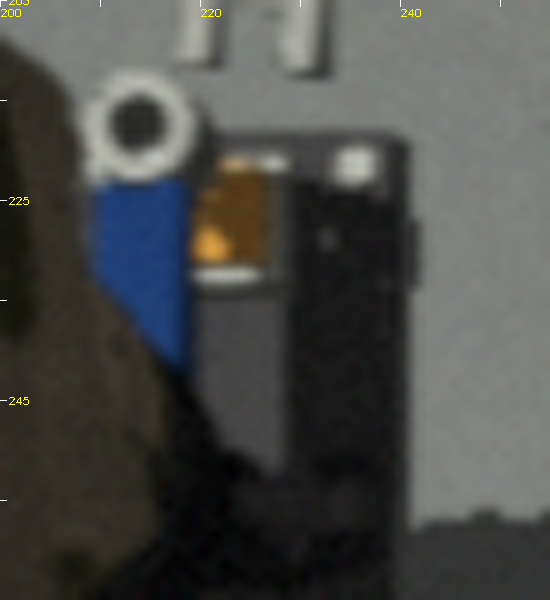

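View pics/t6b.png

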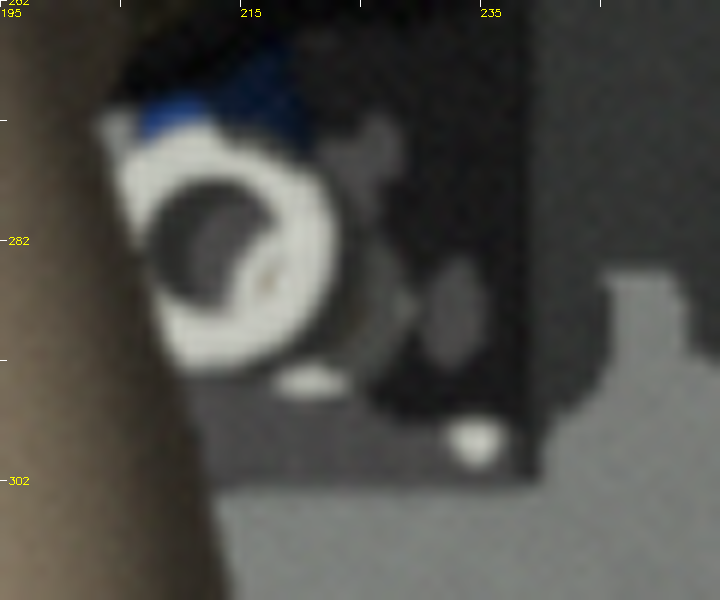

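```bash
python3 - <<'E'
from h import *
ct,cs=get_calibration("top"),get_calibration("scene")
print("hub",at(ct,(212.25,282.),.1414),"eye",at(ct,(213.4,217.1),.1374))
s=snapshot("scene");crop(s,335,285,50,50,12,"pics/s6a.png");crop(s,385,245,50,50,12,"pics/s6b.png")
E
```

```text
hub [0.51523093 0.21305077 0.1414    ] eye [0.66917496 0.21483257 0.1374    ]
```

View pics/s6a.png

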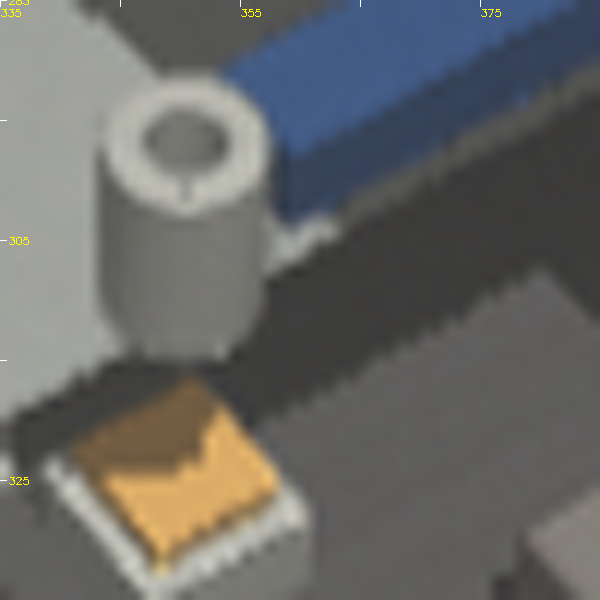

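View pics/s6b.png

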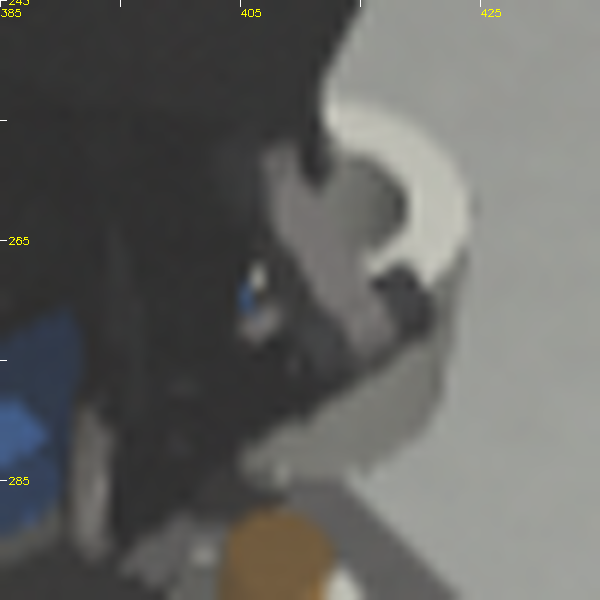

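```bash
python3 - <<'E'
from h import *
cs=get_calibration("scene")
def ext(c,p,rad):
    q=np.array([proj(c,np.array(p)+[rad*np.cos(t),rad*np.sin(t),0]) for t in np.linspace(0,6.28,180)])
    return q[:,0].min().round(1),q[:,0].max().round(1),q[:,1].min().round(1),q[:,1].max().round(1)
for z in(.1394,.1414,.1434):
  p=(.5153,.2134,z)
  print(z,"outer",ext(cs,p,.024),"bore",ext(cs,p,.013),"bot",ext(cs,(p[0],p[1],z-.046),.024))
print("meas right 423.7 top 252.8, bore right 418.5, bottom 284.5")
p=(.6694,.215,.1374);print("eye",ext(cs,p,.014),"bot",ext(cs,(p[0],p[1],.0954),.014),"meas x",335+105/12-.5,335+272/12-.5,"y",285+74/12-.5,285+214/12-.5,"bot",285+360/12-.5)
E
```

```text
0.1394 outer (np.float64(400.3), np.float64(424.2), np.float64(252.9), np.float64(270.6)) bore (np.float64(405.8), np.float64(418.7), np.float64(256.8), np.float64(266.5)) bot (np.float64(398.4), np.float64(421.6), np.float64(267.6), np.float64(285.2))
0.1414 outer (np.float64(400.4), np.float64(424.4), np.float64(252.2), np.float64(270.0)) bore (np.float64(405.8), np.float64(418.8), np.float64(256.2), np.float64(265.8)) bot (np.float64(398.5), np.float64(421.7), np.float64(266.9), np.float64(284.6))
0.1434 outer (np.float64(400.5), np.float64(424.5), np.float64(251.5), np.float64(269.3)) bore (np.float64(405.9), np.float64(419.0), np.float64(255.5), np.float64(265.1)) bot (np.float64(398.5), np.float64(421.9), np.float64(266.3), np.float64(284.0))
meas right 423.7 top 252.8, bore right 418.5, bottom 284.5
eye (np.float64(343.0), np.float64(357.5), np.float64(290.4), np.float64(302.0)) bot (np.float64(342.7), np.float64(356.9), np.float64(303.6), np.float64(315.1)) meas x 343.25 357.1666666666667 y 290.6666666666667 302.3333333333333 bot 314.5
```

The picture measurements agree with the model: the lever is level with its underside at about 0.095. It is offset by about +1.7 mm in x and +2 mm in y, so I trim that out.

Call:
{"fn": "servo_tool", "kwargs": {"rows": [[[-0.0008,-0.001,-0.0005,0,0,-0.002,0],[-0.0008,-0.001,-0.0005,0,0,-0.002,0],[0,0,0,0,0,0,0],[0,0,0,0,0,0,0],[0,0,0,0,0,0,0],[0,0,0,0,0,0,0],[0,0,0,0,0,0,0],[0,0,0,0,0,0,0]]]}}

```text
time: 14.6
ee_pos: [0.5657, 0.2112, 0.1033]
tool_rot: [-0.013, 3.141, 0.0]
force: [-0.2, 0.0, -3.8]
grip_width: 0.0209
```

```bash
python3 - <<'E'
from h import *
st=r.state();print(st["ee_pos"],st["tool_rot"],st["force"],st["wrist_torque"],st["grip_width"],st["joint_vel"].round(3))
s=snapshot("top");crop(s,195,205,55,105,7,"pics/t7.png")
s=snapshot("scene");crop(s,335,245,100,90,7,"pics/s7.png")
E
```

```text
[0.56570911 0.21116003 0.10334448] [-1.29930637e-02  3.14149073e+00  2.12390688e-04] [-0.22790737  0.0468814  -3.81925303] [-0.04135244  0.05706721 -0.01295907] 0.020889446023897605 [0.001 0.001 0.001 0.001 0.    0.   ]
```

View pics/t7.png

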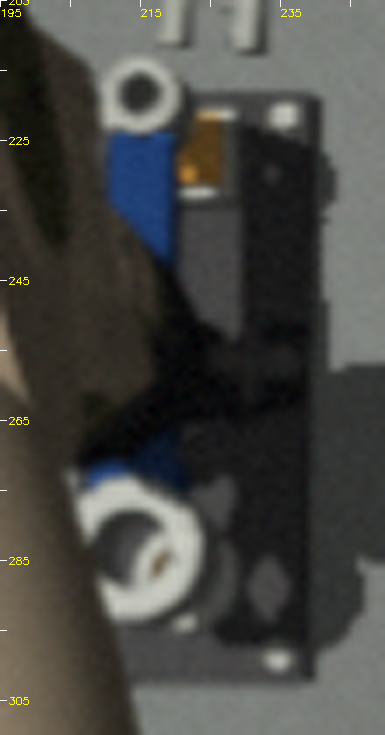

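View pics/s7.png

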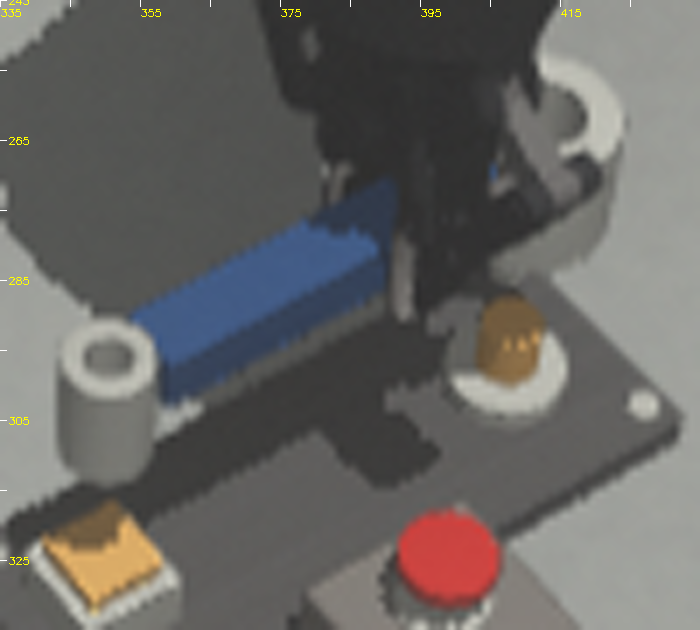

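```bash
python3 - <<'E'
from h import *
ct,cs=get_calibration("top"),get_calibration("scene")
print("hub",at(ct,(213.5,282.8),.1399),"eye",at(ct,(214.5,217.9),.1359),at(cs,(349.9,295.6),.1359))
print("post .5134 .2116 rest .668 .2128")
E
```

```text
hub [0.5135067  0.21037864 0.1399    ] eye [0.66755475 0.21243018 0.1359    ] [0.66850869 0.2126137  0.1359    ]
post .5134 .2116 rest .668 .2128
```

```bash
python3 - <<'E'
from cell import r
r.job_done(); print(r.state()["time"])
E
```

```text
the job is handed in; nothing more can be done
the job is handed in; nothing more can be done
```

I pushed the plunger to its stop and let it come back up. Then I gripped the blue lever on its arm at the balance point and carried it over the fixture. The arm was holding it there when I handed the job in, about 15 s into the 56 s.

- **Plunger:** travel stopped at 58 mm above the table, which is the full 12 mm. Force rose to 20 N with no further travel. The next picture showed the cap back up.
- **Position over the fixture:** hub and eye are within about 1 mm of the post and rest centres. The gripper kept its 21 mm hold, with no sign of contact with the fixture.
- **Height and level:** the underside is about 94 mm above the table, which leaves about 5 cm of air. The lever looked level to within about 2 mm in the pictures. That was checked just before a final trim of 1–2 mm.
- **Disagreements:** the wrist camera placed things 2–4 mm closer in x than the two fixed cameras. I split that difference when choosing the grip point and used the fixed cameras for the final position. The hub is partly hidden in both fixed views, so its position is less certain (1–2 mm) than the eye's.
- **Other things on the table:** I moved nothing else, but I did not measure the bystanders again at the end.

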